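# Open the spice bin by its paddle and put the slim jar away

## Task

Press the steel paddle of the wooden spice bin down so that its see-saw lid tips up, and keep the paddle pressed against its stop for a good second with a steady, moderate push of about 12 N, so that the lid sets open; never lean on it hard (20 N bends it). Then stand the slim jar gently upright on the floor of the bin and leave it there with the lid still open, without disturbing the other things.

Things in the scene. Friction and masses are not known exactly. Their poses are not given: they have to be found in the camera images.
- bin: open wooden box fixed to the counter, 160 mm (its x) by 140 mm (its y) by 120 mm high, walls and floor 6 mm. Origin: centre of its underside, z up. A lid covers it; the lid's hinge runs along the bin's x at the +y rim (77 mm from the centre, 120 mm up) and the paddle sticks out beyond that rim, towards the bin's +y
- bin_floor (a point): centre of the bin's inner floor, 6 mm above the counter
- lid (a joint): see-saw lid's angle in rad: 0 = shut (lid level), 1.5 = fully open against a rigid stop (lid almost upright). A plain 10 mm wooden plate, 162 by 142 mm, on a stiff friction hinge that stays where it is left. It starts shut or slightly ajar
- lid_hinge (a point): middle of the lid's hinge axis; the axis is along the bin's x
- paddle_root (a point): where the paddle meets the hinge axis; moves with the lid. The paddle: steel, rigid with the lid, on the hinge's other side: 50 mm wide, 8 mm thick, 4 to 105 mm from the hinge axis, with a lip 8 mm high across the upper side of its outer end. Its flat upper face is in a plane through the axis and slopes up outwards by (0.85 - lid angle) rad
- paddle_pad (a point): point on the paddle's upper face, mid-width, 78 mm from the hinge axis, a good place to press; it moves with the paddle. Pressed here it takes about 4 to 9 N to move; at its stop it does not give. The lid is set by 8 to 17 N kept up for 1 s at the stop; 20 N is the limit
- slim_jar: the slim jar: white ceramic, dark steel cap, 42 mm diameter, 95 mm high, about 0.13 to 0.25 kg, standing loose on the counter; the narrowest of the three jars. Origin: centre of its underside, z up the axis. The cap is the top 18 mm, 40 mm diameter
- squat_jar: bystander: same kind of jar, 72 mm diameter, 70 mm high, loose; origin centre of its underside
- wide_jar: bystander: same kind of jar, 62 mm diameter, 105 mm high, loose; origin centre of its underside
- bowl: bystander: white bowl, 110 mm diameter, 50 mm high, loose
- mug: bystander: mug, 80 mm diameter, 90 mm high, loose
- ramekin: bystander: small white ramekin, 56 mm diameter, 35 mm high, loose
- pepper_mill: bystander: dark wooden pepper mill, 56 mm diameter, 145 mm high, loose

How it is judged:
By the outcome, as a careful person would: the job done as asked, in the order asked, and still so for the second after the job is handed in, with the robot touching nothing.
It also fails if it takes over 72 s, if anything falls off the work surface, if the arm or the gripper's body presses on something with over 40 N, if the wrist force passes 120 N, or if a joint passes its speed limit or range.

## Robot

A 6-joint arm with a two-finger parallel gripper is mounted at the origin on the work surface. World frame = base frame: x ahead of the robot, y to its left, z up, the work surface at z = 0. Lengths are in mm, angles in rad, forces in N, time in s.
With the tool pointing down it reaches from about 275 to 850 mm from the base axis. Payload 19 kg.
Tool frame: the origin (TCP) lies on the centre line of the jaws, within the pads' length; the fingertips stand 17 mm ahead of it and the grasp point (between the pads) lies 2 mm behind it; z points along the fingers, y is the line along which they close (so a half turn about z gives the same grasp; the last joint's range is limited). The gripper opens to 85 mm and grips with 20 to 120 N. Pads are 22 mm wide; open, the fingers measure 114 mm over their backs; the gripper's body (76 mm by 85 mm) begins 54 mm behind the grasp point. The pads swing forward as they close: fully open they stand 13 mm farther back than shut.
Start: joints at [-1.292, 0.15, 1.437, -0, 1.554, -0.134], TCP at [230.648, -526.682, 248.267] pointing down, gripper open.
Joint ranges: [-2.8, 2.8], [-0.68, 2.1], [0.12, 2.68], [-1.39, 4.53], [0.16, 2.79], [-2.81, 2.81]. Speed limits (rad/s): [1.89, 1.89, 2.22, 3.01, 3.01, 3.01].

## Interface

Orientations are given as a rotation vector (axis times angle).
In Python, from plant import readout, eyes, job gives the robot as it stands.
- The arm moves only by the tool jog_arm, never from a script. Its argument "targets" is text: rows parted by semicolons, each of 7 numbers parted by spaces: the shift along the tool's x, y, z normalised to -1 to 1, where 1 is 100 mm, then the turn, a rotation vector about the tool's x, y, z normalised to -1 to 1, where 1 is 45 degrees, then the opening, from 0 (shut) to 1 (fully open). A call has 1 to 20 rows; each row is the pose to reach, as a shift and turn from the pose commanded when the call began, along the tool's axes at that moment; what a row does not reach only later rows make up. A row lasts 1/10 s, in which the tool goes at most 50 mm and 8.59 degrees, less where a joint would pass 70% of its speed; a pose out of reach is approached as far as the arm can. A call with a number of a shift or a turn outside -1 to 1 is refused whole. A call with a gripper value outside its range is refused whole. The fingers move at their own pace and stop on an object; the grip force is fixed at half the most. Time passes only in rows, so rows that repeat a pose let the fingers close. It gives the time, the measured TCP pose, the force, the opening and the grip force at its end, in the units of the state.
- readout.read_state(): the state, without advancing time (a new reading comes with each control period).
- eyes.snapshot(name): name is "scene" or "top" or "wrist"; returns the picture (420x560x3 uint8, red, green, blue); there is no depth.
- eyes.camera_model(name): a dict with "vfov" (degrees; the focal length in pixels is half the picture's height over the tangent of half this angle, whatever the lens; pixels are square), "cx", "cy" (the principal point, pixels), "dist_coeffs" ([k1, k2, p1, p2, k3] as OpenCV has them; the pictures are not rectified), "extrinsics" (4x4, takes a point from camera to world coordinates). Camera axes: x right, y down, z forward; pixel columns grow to the right and rows downward; lengths in mm; the calibration is good to about 2 mm. A picture is of the moment at which its call begins: read the wrist's pose just before it. camera_model takes no time and is no camera call; for the wrist camera it gives the pose at the moment of the call.
- job.finish_job(): hands the job in; it is judged then, once.
Trained networks look in the newest picture that a camera, given by its name, has taken for a name from the list of things; names that differ only in an ending like _2 or _b are one class to them, and where a whole thing is asked for, a point or a joint stands for the part that bears it (a point fixed in the world has none). Each returns a list of dicts, best first, with "confidence" (0 to 1); they miss things now and then, are a little off and sometimes report something else, mostly with a low value. They report only what shows in the picture. A call takes as long as a camera call.
- eyes.look_for(camera, thing): "point" ([x, y, z] in mm, in world coordinates, good to about 4 mm: the middle of the surface that is visible of it).
- eyes.outline_of(camera, thing): "region" (420x560 bool, what is visible of it).
The state is a dict: "time_s": time; "joint_positions": joint angles; "joint_velocities": joint speeds; "joint_torque": joint torques, N m; "ee_pos": TCP position; "tool_rot": TCP orientation; "wrist_force": force on the tool from outside, world axes, zero at the start; "moment": the same for the moment, N m; "width": finger opening in mm; "grasp_force": force on a finger pad.
Only numpy, scipy, OpenCV 4.12 (cv2) and the standard library are available. Lean on these libraries where they do the work, as an engineer would, in place of code of your own. Each camera call takes 0.05 s, during which the arm holds its last target. There are 200 camera calls.

## Working session

There is one attempt and no reset: what is moved stays moved. The work goes in short steps, Python scripts to look and compute and a tool call to move; the robot and the scene stay as the last step left them, time stands still between calls to the robot, and variables do not carry over. Pictures are saved under pics/ and viewed, at most 10 in all, crops included, and the job is handed in when it is done.

Besides the shell and the picture viewer there is one more tool, called as a command line: name --argument value ..., lists and objects as JSON in quotes. jog_arm: Moves the arm, as the interface text tells. Its arguments: {"type":"object","properties":{"targets":{"type":"string"}},"required":["targets"]}

```bash
mkdir -p pics; ls; python3 - <<'E'
from plant import readout, eyes, job
import cv2,numpy as np
s=readout.read_state()
print({k:np.round(v,3).tolist() for k,v in s.items()})
ims=[]
for c in ["scene","top"]:
    im=eyes.snapshot(c); cv2.imwrite(f"pics/{c}0.png",im[:,:,::-1])
    m=eyes.camera_model(c); print(c,m["vfov"],m["cx"],m["cy"],np.round(m["dist_coeffs"],4),np.round(m["extrinsics"],3).tolist())
    for t in ["bin","lid","paddle_pad","slim_jar","squat_jar","wide_jar","bowl","mug","ramekin","pepper_mill"]:
        print(t,[(np.round(d["point"]).tolist(),round(d["confidence"],2)) for d in eyes.look_for(c,t)[:2]])
E
```

```text
pics
{'time_s': 0.0, 'joint_positions': [-1.292, 0.151, 1.438, 0.0, 1.554, -0.134], 'joint_velocities': [-0.0, -0.0, -0.0, -0.0, 0.001, 0.001], 'joint_torque': [-0.003, -71.306, -57.089, -0.001, 0.009, -0.0], 'ee_pos': [230.603, -526.493, 247.674], 'tool_rot': [-3.074, -0.644, 0.0], 'wrist_force': [-0.464, 0.094, -0.352], 'moment': [0.038, 0.004, 0.011], 'grasp_force': 0.0, 'width': 85.178}
scene 53.59824852053342 269.01896539689335 218.64524861141993 [0.0145 0.     0.     0.     0.    ] [[-0.759, 0.56, -0.333, 912.547], [0.651, 0.652, -0.389, 381.855], [-0.001, -0.512, -0.859, 950.591], [0.0, 0.0, 0.0, 1.0]]
bin [([508.0, 169.0, 135.0], 0.6)]
lid [([493.0, 166.0, 142.0], 0.64)]
paddle_pad [([499.0, 166.0, 142.0], 0.85), ([510.0, 168.0, 136.0], 0.56)]
slim_jar [([488.0, -303.0, 67.0], 0.93), ([739.0, -194.0, 27.0], 0.31)]
squat_jar [([483.0, -164.0, 68.0], 0.69)]
wide_jar []
bowl [([739.0, -192.0, 28.0], 0.98)]
mug [([736.0, 45.0, 45.0], 0.96)]
ramekin [([580.0, -136.0, 20.0], 0.83)]
pepper_mill [([720.0, 318.0, 111.0], 0.72)]
top 51.88644534971988 279.9360559400535 208.56390512803898 [-0.1326  0.      0.      0.      0.    ] [[0.017, -0.992, 0.125, 482.552], [-1.0, -0.016, 0.011, 0.374], [-0.009, -0.125, -0.992, 1207.279], [0.0, 0.0, 0.0, 1.0]]
bin [([492.0, 160.0, 139.0], 0.81)]
lid [([493.0, 161.0, 145.0], 0.78)]
paddle_pad [([490.0, 163.0, 143.0], 0.57)]
slim_jar [([495.0, 161.0, 138.0], 0.66), ([475.0, -308.0, 95.0], 0.64)]
squat_jar [([469.0, -174.0, 70.0], 0.76)]
wide_jar [([580.0, -239.0, 109.0], 0.66)]
bowl [([746.0, -186.0, 25.0], 0.86)]
mug [([740.0, 51.0, 28.0], 0.84)]
ramekin [([591.0, -128.0, 10.0], 0.74)]
pepper_mill [([703.0, 299.0, 109.0], 0.59)]
```

View pics/scene0.png

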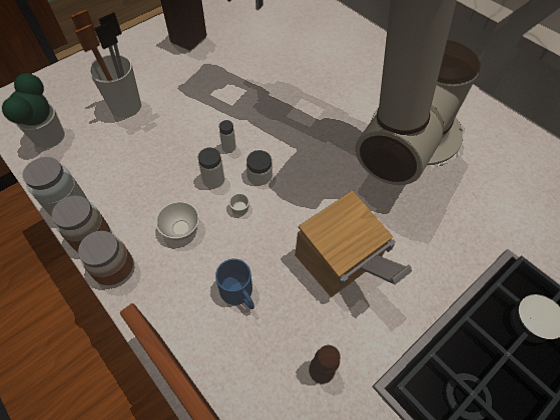

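View pics/top0.png

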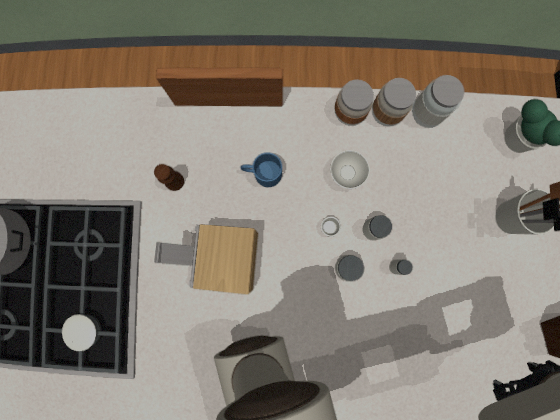

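The scene shows the bin around pixel (345,240) with its paddle at (385,265) towards the gas hob. The slim jar is at (227,135). In the top view the bin lid is at (225,260), the paddle at (175,253) and the slim jar at (402,267), with the squat jar (350,267), wide jar (378,227) and ramekin (330,227) nearby.

```bash
python3 - <<'E'
import cv2,numpy as np
a=cv2.imread("pics/scene0.png")[180:300,285:420]; b=cv2.imread("pics/top0.png")[210:310,145:270]
a=cv2.resize(a,None,fx=3,fy=3,interpolation=cv2.INTER_CUBIC);b=cv2.resize(b,None,fx=3,fy=3,interpolation=cv2.INTER_CUBIC)
o=np.zeros((360,790,3),np.uint8);o[:360,:405]=a;o[:300,410:785]=b;cv2.imwrite("pics/c1.png",o)
E
```

```text
(no output)
```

View pics/c1.png

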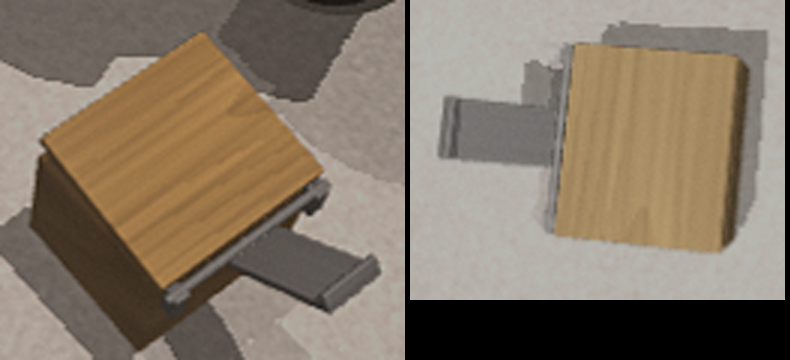

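The crop shows lid corners in the scene at about (42,140), (204,33), (323,175) and (163,287). In the top view they are at (572,43), (553,235), (742,57) and (722,250). The paddle lip ends are visible in both views, so I fit the bin pose from these points.

```bash
cat > h.py <<'E'
from plant import readout, eyes, job
import cv2,numpy as np
from scipy.optimize import least_squares
def proj(m,P):
    f=210/np.tan(np.radians(m["vfov"])/2)
    K=np.array([[f,0,m["cx"]],[0,f,m["cy"]],[0,0,1]])
    W=np.linalg.inv(np.array(m["extrinsics"]))
    r=cv2.Rodrigues(W[:3,:3])[0]
    return cv2.projectPoints(np.asarray(P,float).reshape(-1,1,3),r,W[:3,3],K,np.array(m["dist_coeffs"],float))[0].reshape(-1,2)
def pts(p,ang=None):
    bx,by,yaw,a,d0,h=p; 
    def hing(x,d,up,th): # d along direction at angle th from -y, up normal
        return [x,77-d*np.cos(th)-up*np.sin(-th)*-1*-1 if 0 else 77-d*np.cos(th)+up*np.sin(th),120+d*np.sin(th)+up*np.cos(th)]
    L=[hing(81,d0+142,h,a),hing(-81,d0+142,h,a),hing(-81,d0,h,a),hing(81,d0,h,a)]
    s=.85-a
    def pad(x,d,up): return [x,77+d*np.cos(s)-up*np.sin(s),120+d*np.sin(s)+up*np.cos(s)]
    Q=L+[pad(-25,105,8),pad(25,105,8),pad(0,78,0)]
    c,s_=np.cos(yaw),np.sin(yaw)
    return np.array(Q)@np.array([[c,s_,0],[-s_,c,0],[0,0,1]])+[bx,by,0]
E
python3 - <<'E'
from h import *
ms,mt=eyes.camera_model("scene"),eyes.camera_model("top")
us=np.array([(42,140),(204,33),(323,175),(163,287),(378,258),(327,308)])/3+[285,180]
ut=(np.array([(742,57),(722,250),(553,235),(572,43),(440,157),(443,97)])-[410,0])/3+[145,210]
def res(p): 
    P=pts(p)[:6]
    return np.r_[(proj(ms,P)-us).ravel(),(proj(mt,P)-ut).ravel(),(p[4]-2)/4,(p[5]-10)/4]
r=least_squares(res,[490,160,0,.1,2,10])
print(np.round(r.x,3),r.cost);print(np.round(r.fun,1));print(np.round(pts(r.x),1))
# jars: bounding of outlines, fit by template (silhouette centroid of cylinder)
for t,R,H in [("slim_jar",21,95),("squat_jar",36,70),("wide_jar",31,105),("ramekin",28,35)]:
  for c,m in (("scene",ms),("top",mt)):
    eyes.snapshot(c)
    for d in eyes.outline_of(c,t)[:2]:
        ys,xs=np.nonzero(d["region"])
        if len(xs)<20: continue
        bb=np.array([xs.min(),xs.max()+1,ys.min(),ys.max()+1])
        th=np.linspace(0,2*np.pi,90)
        def pred(q):
            Rc=np.r_[np.full(90,R),np.full(90,R-1)];
            u=proj(m,np.c_[q[0]+Rc*np.cos(np.r_[th,th]),q[1]+Rc*np.sin(np.r_[th,th]),np.r_[th*0,th*0+H]])
            return np.r_[u[:,0].min(),u[:,0].max(),u[:,1].min(),u[:,1].max()]
        q=least_squares(lambda q:pred(q)-bb,[500,-250],diff_step=1e-3)
        print(t,c,round(d["confidence"],2),np.round(q.x,1),np.round(q.fun,1))
E
```

```text
[ 4.90459e+02  1.52680e+02 -7.40000e-02  1.57000e-01  9.36500e+00
  5.11500e+00] 13.709428893373193
[-1.1 -0.6 -0.7 -0.7  0.2 -0.9 -1.   1.7  0.8  0.5 -0.3 -2.2 -1.8 -0.6
 -1.6  1.3 -0.3  0.1  0.4 -0.3 -0.7  0.3  0.7 -0.7  1.8 -1.2]
[[565.9  75.2 148.7]
 [404.4  87.1 148.7]
 [414.7 227.  126.5]
 [576.3 215.1 126.5]
 [476.8 306.8 193.2]
 [526.7 303.1 193.2]
 [500.6 289.3 169.8]]
slim_jar scene 0.55 [ 475.4 -311.2] [-0.1  0.1 -0.3  0.3]
slim_jar top 0.75 [ 476.  -314.8] [-0.2  0.2  0.2 -0.2]
squat_jar scene 0.83 [ 467.5 -174. ] [ 0.4 -0.4 -1.   1. ]
squat_jar top 0.65 [ 470.8 -175.7] [-1.   1.   0.1 -0.1]
wide_jar scene 0.68 [ 579.2 -245.8] [-0.1  0.1 -0.9  0.9]
wide_jar top 0.91 [ 578.8 -249.6] [-0.9  0.8  0.1 -0.1]
ramekin scene 0.67 [ 581.3 -126.9] [-0.2  0.2 -1.2  1.2]
ramekin top 0.55 [ 585.2 -127.6] [-0.1  0.1  0.1 -0.1]
ramekin top 0.54 [741.5  67.5] [ 10.3 -10.6   7.1  -7.1]
```

jog_arm --targets "0.95 -1 0 0 0 0 0;0.95 -1 0 0 0 0 0;0.95 -1 0 0 0 0 0;0.95 -1 0 0 0 0 0"

```text
time_s: 2.3
ee_pos: [278.8, -393.7, 249.0]
tool_rot: [3.073, 0.648, 0.001]
wrist_force: [-1.2, -0.1, -0.3]
width: 28.0
grasp_force: 0.0
```

jog_arm --targets "0.95 -1 0 0 0 0 0;0.95 -1 0 0 0 0 0;0.95 -1 0 0 0 0 0;0.95 -1 0 0 0 0 0"

```text
time_s: 2.7
ee_pos: [325.5, -264.4, 248.8]
tool_rot: [3.073, 0.649, 0.002]
wrist_force: [1.0, -0.5, -0.1]
width: 0.1
grasp_force: 0.0
```

jog_arm --targets "0.95 -1 0 0 0 0 0;0.95 -1 0 0 0 0 0;0.95 -1 0 0 0 0 0;0.95 -1 0 0 0 0 0"

```text
time_s: 3.1
ee_pos: [372.4, -134.9, 248.6]
tool_rot: [-3.073, -0.65, -0.001]
wrist_force: [-0.1, -0.5, -0.9]
width: -0.0
grasp_force: 0.0
```

jog_arm --targets "0.95 -1 0 0 0 0 0;0.95 -1 0 0 0 0 0;0.95 -1 0 0 0 0 0;0.95 -1 0 0 0 0 0"

```text
time_s: 3.5
ee_pos: [419.4, -5.5, 248.2]
tool_rot: [-3.073, -0.649, -0.0]
wrist_force: [0.2, -0.2, 0.3]
width: 0.1
grasp_force: 0.0
```

jog_arm --targets "0.95 -1 0 0 0 0 0;0.95 -1 0 0 0 0 0;0.95 -1 0 0 0 0 0;0.95 -1 0 0 0 0 0"

```text
time_s: 3.9
ee_pos: [466.5, 123.8, 247.8]
tool_rot: [-3.074, -0.648, 0.001]
wrist_force: [-0.2, 0.2, -0.4]
width: 0.1
grasp_force: 0.0
```

jog_arm --targets "0.5 -0.75 0 0 0 -0.69 0;0.5 -0.75 0 0 0 -0.69 0;0.5 -0.75 0 0 0 -0.69 0;0.5 -0.75 0 0 0 -0.69 0;0.5 -0.75 0 0 0 -0.69 0"

```text
time_s: 4.4
ee_pos: [481.6, 209.3, 248.1]
tool_rot: [2.79, 1.445, -0.001]
wrist_force: [0.1, -0.1, 0.3]
width: 0.2
grasp_force: 0.0
```

jog_arm --targets "0.82 -0.34 0 0 0 -0.69 0;0.82 -0.34 0 0 0 -0.69 0;0.82 -0.34 0 0 0 -0.69 0;0.82 -0.34 0 0 0 -0.69 0;0.82 -0.34 0 0 0 -0.69 0"

```text
time_s: 4.9
ee_pos: [501.2, 296.1, 248.1]
tool_rot: [2.304, 2.135, -0.001]
wrist_force: [-0.3, 0.1, 0.2]
width: 0.3
grasp_force: 0.0
```

```bash
python3 - <<'E'
from h import *
from scipy.spatial.transform import Rotation as R
s=readout.read_state()
print(np.round(s["joint_positions"],3),np.round(s["ee_pos"],1)); print(np.round(R.from_rotvec(s["tool_rot"]).as_matrix(),3))
im=eyes.snapshot("wrist");cv2.imwrite("pics/w1.png",im[:,:,::-1])
im2=eyes.snapshot("scene")[100:380,240:500]
o=np.zeros((420,790,3),np.uint8);o[:300,:400]=cv2.resize(im,(400,300));o[:420,400:790]=cv2.resize(im2,(390,420));cv2.imwrite("pics/c2.png",o[:,:,::-1])
E
```

```text
[ 0.401  0.166  1.42  -0.     1.556  0.478] [501.2 296.1 248.1]
[[ 0.076  0.997 -0.   ]
 [ 0.997 -0.076 -0.   ]
 [-0.    -0.    -1.   ]]
```

View pics/c2.png

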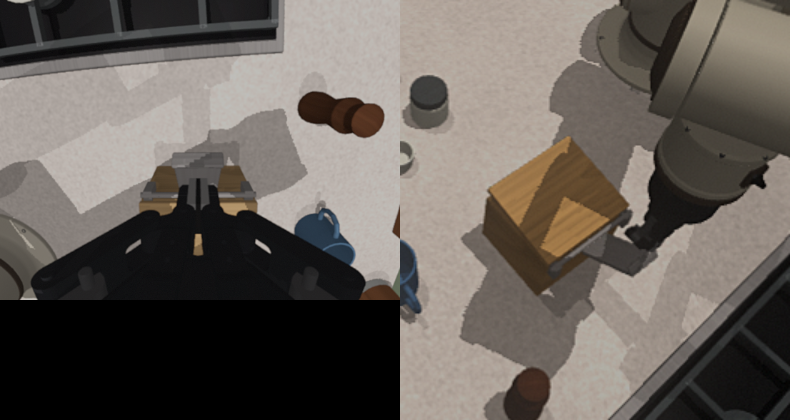

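The wrist picture shows the closed fingers above the paddle near (200,170) in the crop. The scene crop shows the gripper just above the paddle, which matches the fit.

```bash
cat > pad.py <<'E'
from h import *
import sys
from scipy.spatial.transform import Rotation as R
B=np.array([490.5,152.7,0]); Rb=R.from_euler('z',-0.074)
def pose(a,phi,gap=0,d=78,w=11,tip=17,xo=2):
    s=.85-a; z=np.array([0,-np.sin(phi),-np.cos(phi)]); x=np.array([0,np.cos(phi),-np.sin(phi)]); y=np.cross(z,x)
    n=np.array([0,-np.sin(s),np.cos(s)])
    c=np.array([xo,77+d*np.cos(s),120+d*np.sin(s)])+gap*n
    T=c-np.tanh((s+phi)/.1)*w*x-tip*z
    return Rb.apply(T)+B, Rb*R.from_matrix(np.c_[x,y,z])
def rows(targets):
    st=readout.read_state(); R0=R.from_rotvec(st["tool_rot"]); p0=np.array(st["ee_pos"])
    print(np.round(p0,1),np.round(st["wrist_force"],1),st["time_s"])
    for p,Rt in targets:
        print(" ".join(f"{v:.3f}" for v in np.r_[R0.inv().apply(p-p0)/100,(R0.inv()*Rt).as_rotvec()/(np.pi/4)]),np.round(p,1))
E
python3 - <<'E'
from pad import *
rows([pose(0.157,.2,20),pose(0.157,.2,6)]+[pose(a,.2+(a-.157)*.3) for a in (.16,.24,.32,.40,.48,.56)])
E
```

```text
[501.  296.2 248.4] [ 0.1 -0.1 -0.8] 5.0
-0.270 0.023 0.443 -0.001 -0.255 -0.008 [501.1 269.1 204.1]
-0.181 0.023 0.551 -0.001 -0.255 -0.008 [501.8 278.  193.3]
-0.141 0.022 0.599 -0.001 -0.256 -0.008 [502.1 282.  188.5]
-0.099 0.022 0.647 -0.001 -0.286 -0.008 [502.4 286.2 183.7]
-0.060 0.022 0.697 -0.001 -0.317 -0.008 [502.7 290.  178.6]
-0.026 0.022 0.751 -0.001 -0.347 -0.008 [502.9 293.4 173.3]
0.003 0.021 0.807 -0.001 -0.378 -0.008 [503.2 296.3 167.7]
0.028 0.021 0.865 -0.001 -0.409 -0.008 [503.3 298.8 161.9]
```

jog_arm --targets "-0.27 0.02 0.25 0 -0.25 0 0;-0.27 0.02 0.44 0 -0.25 0 0;-0.27 0.02 0.44 0 -0.25 0 0;-0.18 0.02 0.55 0 -0.25 0 0;-0.18 0.02 0.55 0 -0.25 0 0"

```text
time_s: 5.5
ee_pos: [501.2, 279.8, 192.9]
tool_rot: [2.201, 2.041, -0.215]
wrist_force: [-0.7, -0.2, 0.1]
width: 0.2
grasp_force: 0.0
```

jog_arm --targets "0.03 0 0.06 0 0 0 0;0.03 0 0.06 0 0 0 0"

```text
time_s: 5.7
ee_pos: [501.6, 280.9, 187.2]
tool_rot: [2.2, 2.041, -0.214]
wrist_force: [0.2, -0.3, 0.0]
width: -0.0
grasp_force: 0.0
```

jog_arm --targets "0.03 0 0.06 0 -0.03 0 0;0.03 0 0.06 0 -0.03 0 0"

```text
time_s: 5.9
ee_pos: [501.8, 282.8, 180.7]
tool_rot: [2.185, 2.028, -0.24]
wrist_force: [1.8, -1.2, 1.5]
width: -0.0
grasp_force: 0.7
```

```bash
python3 - <<'E'
from pad import *
rows([pose(a,.2+(a-.157)*.3) for a in (.3,.36,.42,.48,.54,.60,.66,.72,.78,.84)])
E
```

```text
[501.8 282.8 180.7] [ 1.8 -1.2  1.5] 5.9
0.063 0.004 -0.006 0.001 -0.029 -0.001 [502.6 289.1 179.9]
0.098 0.004 0.026 0.001 -0.052 -0.001 [502.8 291.7 176. ]
0.131 0.003 0.061 0.001 -0.075 -0.001 [503.  294.2 171.9]
0.161 0.003 0.097 0.001 -0.098 -0.001 [503.2 296.3 167.7]
0.189 0.003 0.135 0.001 -0.121 -0.001 [503.3 298.2 163.4]
0.215 0.003 0.174 0.001 -0.144 -0.001 [503.4 299.9 159. ]
0.238 0.003 0.215 0.001 -0.166 -0.001 [503.5 301.3 154.5]
0.259 0.003 0.257 0.001 -0.189 -0.001 [503.6 302.4 149.9]
0.277 0.003 0.300 0.001 -0.212 -0.001 [503.7 303.2 145.3]
0.292 0.003 0.344 0.001 -0.235 -0.001 [503.7 303.7 140.7]
```

jog_arm --targets "0.06 0 0 0 -0.03 0 0;0.1 0 0.03 0 -0.05 0 0;0.13 0 0.06 0 -0.07 0 0;0.16 0 0.1 0 -0.1 0 0;0.19 0 0.14 0 -0.12 0 0"

```text
time_s: 6.4
ee_pos: [502.9, 297.8, 163.2]
tool_rot: [2.131, 1.977, -0.338]
wrist_force: [0.9, -6.1, 5.6]
width: 0.2
grasp_force: 3.4
```

```bash
python3 - <<'E'
from pad import *
rows([pose(a,.2+(a-.157)*.3) for a in (.6,.66,.72,.78,.84,.90,.96,1.02,1.08)])
E
```

```text
[502.9 297.8 163.2] [ 0.9 -6.1  5.6] 6.4
0.033 0.004 0.034 0.001 -0.022 -0.002 [503.4 299.9 159. ]
0.060 0.004 0.072 0.001 -0.045 -0.002 [503.5 301.3 154.5]
0.084 0.003 0.112 0.001 -0.068 -0.002 [503.6 302.4 149.9]
0.107 0.003 0.153 0.001 -0.091 -0.002 [503.7 303.2 145.3]
0.126 0.003 0.195 0.001 -0.114 -0.002 [503.7 303.7 140.7]
0.143 0.003 0.238 0.001 -0.137 -0.002 [503.7 304.  136.1]
0.157 0.003 0.282 0.001 -0.160 -0.002 [503.7 304.  131.5]
0.169 0.003 0.327 0.001 -0.183 -0.002 [503.7 303.7 126.9]
0.179 0.003 0.372 0.001 -0.206 -0.002 [503.7 303.3 122.3]
```

jog_arm --targets "0.03 0 0.03 0 -0.02 0 0;0.06 0 0.07 0 -0.04 0 0;0.08 0 0.11 0 -0.07 0 0;0.1 0 0.15 0 -0.09 0 0;0.12 0 0.19 0 -0.11 0 0"

```text
time_s: 6.9
ee_pos: [503.3, 303.6, 141.4]
tool_rot: [2.08, 1.93, -0.422]
wrist_force: [-0.4, -2.0, 6.0]
width: 0.1
grasp_force: 3.1
```

jog_arm --targets "0.02 0 0.04 0 -0.02 0 0;0.03 0 0.08 0 -0.05 0 0;0.04 0 0.12 0 -0.07 0 0;0.05 0 0.16 0 -0.09 0 0"

```text
time_s: 7.3
ee_pos: [503.2, 302.7, 124.8]
tool_rot: [2.038, 1.891, -0.486]
wrist_force: [1.2, 5.3, 4.4]
width: 0.2
grasp_force: 3.0
```

```bash
python3 - <<'E'
from pad import *
rows([pose(a,.2+(a-.157)*.3) for a in (1.1,1.14,1.18,1.22,1.26,1.30,1.34,1.38,1.42,1.46,1.5,1.54)])
im=eyes.snapshot("scene")[130:330,250:450]
im2=eyes.snapshot("wrist")
o=np.zeros((400,790,3),np.uint8);o[:300,:390]=cv2.resize(im2,(390,300));o[:400,390:]=cv2.resize(im,(400,400));cv2.imwrite("pics/c3.png",o[:,:,::-1])
E
```

```text
[503.2 302.7 124.8] [1.2 5.3 4.4] 7.3
0.022 0.004 0.034 0.002 -0.016 -0.001 [503.7 303.  120.8]
0.032 0.004 0.063 0.002 -0.032 -0.001 [503.6 302.6 117.7]
0.041 0.004 0.093 0.002 -0.047 -0.001 [503.6 302.1 114.6]
0.051 0.004 0.123 0.002 -0.062 -0.001 [503.5 301.7 111.5]
0.063 0.004 0.153 0.002 -0.077 -0.001 [503.5 301.4 108.2]
0.078 0.004 0.184 0.002 -0.093 -0.001 [503.5 301.3 104.8]
0.098 0.004 0.216 0.002 -0.108 -0.001 [503.5 301.6 101. ]
0.123 0.004 0.249 0.002 -0.123 -0.001 [503.6 302.3  97. ]
0.151 0.004 0.283 0.002 -0.138 -0.001 [503.7 303.3  92.7]
0.180 0.003 0.318 0.002 -0.154 -0.001 [503.7 304.3  88.3]
0.204 0.003 0.353 0.002 -0.169 -0.001 [503.8 304.8  84.1]
0.221 0.003 0.387 0.002 -0.184 -0.001 [503.8 304.8  80.2]
```

View pics/c3.png

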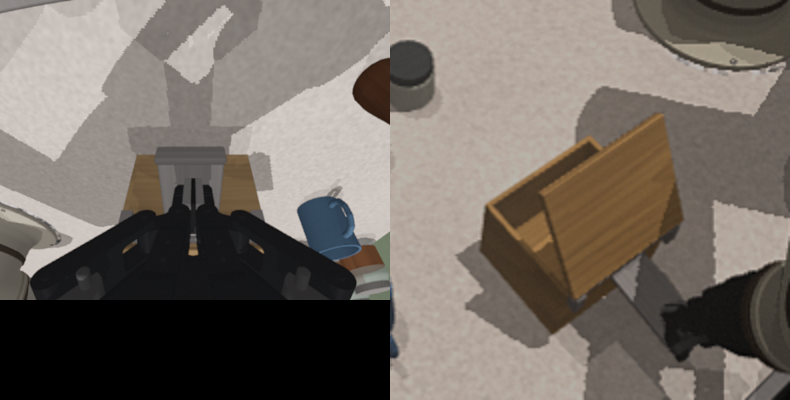

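The lid is well up (about 60°) in the scene crop, and the fingertips are mid-width on the paddle. I continue in smaller steps.

jog_arm --targets "0.03 0 0.03 0 -0.02 0 0;0.04 0 0.06 0 -0.03 0 0;0.05 0 0.09 0 -0.05 0 0;0.06 0 0.12 0 -0.06 0 0;0.07 0 0.15 0 -0.08 0 0"

```text
time_s: 7.9
ee_pos: [503.1, 301.1, 108.3]
tool_rot: [1.998, 1.853, -0.546]
wrist_force: [-0.1, -1.4, 7.2]
width: 0.2
grasp_force: 2.7
```

```bash
python3 - <<'E'
from pad import *
rows([pose(a,.2+(a-.157)*.3) for a in (1.26,1.30,1.34,1.38,1.42,1.46,1.5,1.54)])
E
```

```text
[503.1 301.1 108.3] [-0.1 -1.4  7.2] 7.9
0.003 0.004 -0.001 0.001 0.005 -0.002 [503.5 301.4 108.2]
0.020 0.004 0.029 0.001 -0.010 -0.002 [503.5 301.3 104.8]
0.041 0.004 0.060 0.001 -0.026 -0.002 [503.5 301.6 101. ]
0.068 0.004 0.091 0.001 -0.041 -0.002 [503.6 302.3  97. ]
0.099 0.004 0.123 0.001 -0.056 -0.002 [503.7 303.3  92.7]
0.129 0.004 0.156 0.000 -0.071 -0.002 [503.7 304.3  88.3]
0.156 0.004 0.189 0.000 -0.087 -0.002 [503.8 304.8  84.1]
0.175 0.004 0.223 0.000 -0.102 -0.002 [503.8 304.8  80.2]
```

jog_arm --targets "0.02 0 0.03 0 -0.01 0 0;0.03 0 0.06 0 -0.02 0 0;0.05 0 0.08 0 -0.03 0 0"

```text
time_s: 8.2
ee_pos: [503.1, 301.4, 98.7]
tool_rot: [1.983, 1.84, -0.568]
wrist_force: [-0.9, -1.5, 5.8]
width: 0.1
grasp_force: 2.5
```

jog_arm --targets "0.01 0 0.02 0 -0.01 0 0;0.02 0 0.04 0 -0.02 0 0"

```text
time_s: 8.4
ee_pos: [503.1, 301.1, 94.3]
tool_rot: [1.973, 1.83, -0.581]
wrist_force: [-1.4, -0.2, 6.0]
width: -0.1
grasp_force: 2.4
```

```bash
python3 - <<'E'
from pad import *
rows([pose(a,.2+(a-.157)*.3) for a in (1.38,1.42,1.46,1.5,1.54)])
E
```

```text
[503.1 301.1  94.3] [-1.4 -0.2  6. ] 8.4
-0.005 0.005 -0.029 0.001 0.009 -0.001 [503.6 302.3  97. ]
0.027 0.005 0.002 0.001 -0.006 -0.001 [503.7 303.3  92.7]
0.059 0.004 0.034 0.001 -0.022 -0.001 [503.7 304.3  88.3]
0.087 0.004 0.066 0.001 -0.037 -0.001 [503.8 304.8  84.1]
0.108 0.004 0.098 0.000 -0.052 -0.001 [503.8 304.8  80.2]
```

jog_arm --targets "0.01 0 0.02 0 -0.01 0 0;0.01 0 0.02 0 -0.01 0 0"

```text
time_s: 8.6
ee_pos: [502.9, 301.0, 91.6]
tool_rot: [1.968, 1.826, -0.589]
wrist_force: [0.1, 1.2, 1.1]
width: -0.1
grasp_force: 0.3
```

jog_arm --targets "0.01 0 0.02 0 -0.01 0 0;0.01 0 0.02 0 -0.01 0 0"

```text
time_s: 8.8
ee_pos: [502.9, 300.7, 89.3]
tool_rot: [1.963, 1.822, -0.595]
wrist_force: [0.9, -0.2, 0.6]
width: 0.4
grasp_force: 0.5
```

jog_arm --targets "0 0 0.02 0 -0.01 0 0;0 0 0.02 0 -0.01 0 0"

```text
time_s: 9.0
ee_pos: [502.8, 299.6, 87.5]
tool_rot: [1.958, 1.818, -0.602]
wrist_force: [0.6, 0.3, 3.7]
width: -0.2
grasp_force: 1.4
```

jog_arm --targets "0 0 0.01 0 0 0 0;0 0 0.01 0 0 0 0"

```text
time_s: 9.2
ee_pos: [502.7, 299.1, 86.8]
tool_rot: [1.958, 1.818, -0.602]
wrist_force: [1.5, 2.2, 3.0]
width: 0.1
grasp_force: 1.8
```

jog_arm --targets "0 0 0.01 0 0 0 0;0 0 0.01 0 0 0 0"

```text
time_s: 9.4
ee_pos: [502.6, 298.5, 85.9]
tool_rot: [1.958, 1.818, -0.602]
wrist_force: [0.9, 1.8, 4.1]
width: 0.1
grasp_force: 2.0
```

jog_arm --targets "0 0 0.01 0 0 0 0;0 0 0.01 0 0 0 0"

```text
time_s: 9.6
ee_pos: [502.6, 298.1, 85.5]
tool_rot: [1.958, 1.818, -0.601]
wrist_force: [0.7, 3.9, 7.1]
width: -0.3
grasp_force: 4.2
```

```bash
python3 - <<'E'
from pad import *
# lid angle estimate from the pictures
c=eyes.snapshot("scene")[130:330,250:450]; t=eyes.snapshot("top")[180:330,130:290]
o=np.zeros((400,800,3),np.uint8);o[:,:400]=cv2.resize(c,(400,400));o[:375,400:]=cv2.resize(t,(400,375));cv2.imwrite("pics/c4.png",o[:,:,::-1])
E
```

```text
(no output)
```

View pics/c4.png

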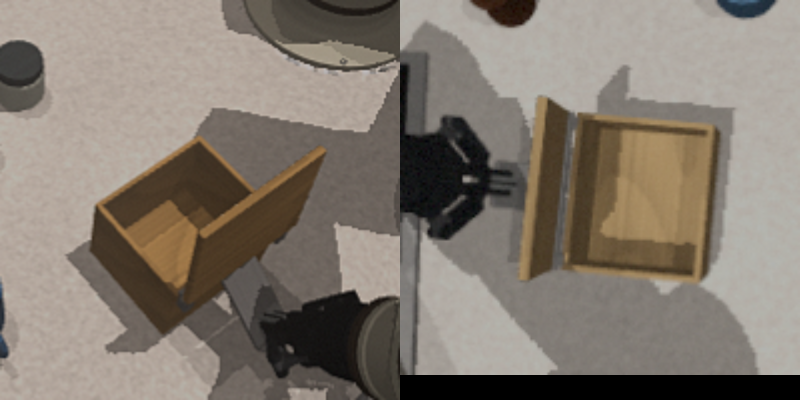

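The lid stands almost upright in both views, and the force rose to 8 N with little movement, so the paddle is at or near its stop.

jog_arm --targets "0 0 0.005 0 0 0 0;0 0 0.005 0 0 0 0"

```text
time_s: 9.9
ee_pos: [502.7, 298.1, 85.4]
tool_rot: [1.958, 1.818, -0.601]
wrist_force: [0.2, 6.0, 11.8]
width: 0.0
grasp_force: 6.6
```

jog_arm --targets "0 0 0 0 0 0 0;0 0 0 0 0 0 0"

```text
time_s: 10.1
ee_pos: [502.7, 298.1, 85.4]
tool_rot: [1.958, 1.818, -0.6]
wrist_force: [0.7, 7.0, 11.8]
width: -0.1
grasp_force: 6.6
```

jog_arm --targets "0 0 -0.001 0 0 0 0;0 0 -0.001 0 0 0 0;0 0 -0.001 0 0 0 0;0 0 -0.001 0 0 0 0;0 0 -0.001 0 0 0 0;0 0 -0.001 0 0 0 0;0 0 -0.001 0 0 0 0;0 0 -0.001 0 0 0 0;0 0 -0.001 0 0 0 0;0 0 -0.001 0 0 0 0;0 0 -0.001 0 0 0 0;0 0 -0.001 0 0 0 0;0 0 -0.001 0 0 0 0;0 0 -0.001 0 0 0 0;0 0 -0.001 0 0 0 0"

```text
time_s: 11.6
ee_pos: [502.7, 298.1, 85.4]
tool_rot: [1.958, 1.818, -0.601]
wrist_force: [-0.3, 5.7, 9.9]
width: 0.0
grasp_force: 6.2
```

jog_arm --targets "0 0 -0.02 0 0 0 0;0 0 -0.08 0 0 0 0;0 0 -0.25 0 0 0 0;0 0 -0.6 0 0 0 0;0 0 -1 0 0 0 0;0 0 -1 0 0 0 0"

```text
time_s: 12.2
ee_pos: [507.4, 356.4, 171.7]
tool_rot: [1.959, 1.819, -0.594]
wrist_force: [-0.2, -0.0, -0.8]
width: 0.0
grasp_force: 0.0
```

jog_arm --targets "-0.56 0 -0.83 0 0 0 0;-0.56 0 -0.83 0 0 0 0;-0.56 0 -0.83 0 0 0 0"

```text
time_s: 12.5
ee_pos: [507.4, 354.6, 274.3]
tool_rot: [1.961, 1.817, -0.591]
wrist_force: [0.9, -0.5, -0.3]
width: -0.1
grasp_force: 0.0
```

jog_arm --targets "-0.45 0 -0.66 0 0.765 0 0;-0.45 0 -0.66 0 0.765 0 0;-0.45 0 -0.66 0 0.765 0 0;-0.45 0 -0.66 0 0.765 0 0;-0.45 0 -0.66 0 0.765 0 0"

```text
time_s: 13.0
ee_pos: [506.7, 352.1, 349.0]
tool_rot: [-2.302, -2.131, -0.013]
wrist_force: [-0.0, -0.7, -0.1]
width: -0.3
grasp_force: 0.0
```

```bash
python3 - <<'E'
from pad import *
s=readout.read_state()
print(np.round(s["joint_positions"],3),np.round(s["ee_pos"],1)); print(np.round(R.from_rotvec(s["tool_rot"]).as_matrix(),3))
mt=eyes.camera_model("top")
# lid angle by projecting model lid outline vs network outline
for c in ("scene","top"):
    m=eyes.camera_model(c); eyes.snapshot(c)
    for d in eyes.outline_of(c,"lid")[:1]:
        k=(d["region"]*255).astype(np.uint8); best=[]
        for a in np.arange(.9,1.6,.05):
            P=[]
            for h in (-5,5): P+=list(pts([490.5,152.7,-.074,a,6,h])[:4])
            q=np.zeros_like(k);cv2.fillConvexPoly(q,cv2.convexHull(proj(m,P).astype(np.float32)).astype(np.int32),255)
            best.append(((q&k>0).sum()/((q|k)>0).sum(),a))
        print(c,d["confidence"],sorted(best)[-3:])
E
```

```text
[0.479 0.224 1.15  0.007 1.761 0.557] [506.7 352.1 349. ]
[[ 0.077  0.997  0.002]
 [ 0.997 -0.077  0.009]
 [ 0.009  0.002 -1.   ]]
scene 0.93 [(np.float64(0.5016787912702854), np.float64(1.4500000000000006)), (np.float64(0.5860693464252839), np.float64(1.5000000000000004)), (np.float64(0.6142668428005285), np.float64(1.5500000000000007))]
top 0.85 [(np.float64(0.5026737967914439), np.float64(1.4500000000000006)), (np.float64(0.6742424242424242), np.float64(1.5500000000000007)), (np.float64(0.694954128440367), np.float64(1.5000000000000004))]
```

The lid reads about 1.5 rad and stays open. Now I move over to the slim jar.

jog_arm --targets "-0.95 0.03 0 0 -0.011 0 0;-0.95 0.03 0 0 -0.011 0 0;-0.95 0.03 0 0 -0.011 0 0"

```text
time_s: 13.5
ee_pos: [502.7, 256.2, 346.8]
tool_rot: [2.3, 2.133, -0.01]
wrist_force: [-1.0, 0.9, 1.0]
width: 0.1
grasp_force: 0.0
```

jog_arm --targets "-0.95 0.03 0 0 0 0 0;-0.95 0.03 0 0 0 0 0;-0.95 0.03 0 0 0 0 0"

```text
time_s: 13.8
ee_pos: [498.8, 161.1, 347.3]
tool_rot: [2.301, 2.132, -0.01]
wrist_force: [0.0, 1.7, 0.5]
width: 0.1
grasp_force: 0.0
```

jog_arm --targets "-0.95 0.03 0 0 0 0 0;-0.95 0.03 0 0 0 0 0;-0.95 0.03 0 0 0 0 0"

```text
time_s: 14.1
ee_pos: [494.9, 66.1, 347.5]
tool_rot: [2.302, 2.132, -0.01]
wrist_force: [-0.4, 0.7, 0.3]
width: -0.0
grasp_force: 0.0
```

jog_arm --targets "-0.95 0.03 0 0 0 0 0;-0.95 0.03 0 0 0 0 0;-0.95 0.03 0 0 0 0 0"

```text
time_s: 14.4
ee_pos: [491.0, -28.8, 347.8]
tool_rot: [2.303, 2.133, -0.01]
wrist_force: [-0.1, -0.3, -1.7]
width: 0.2
grasp_force: 0.0
```

jog_arm --targets "-0.95 0.03 0 0 0 0 1;-0.95 0.03 0 0 0 0 1;-0.95 0.03 0 0 0 0 1"

```text
time_s: 14.7
ee_pos: [487.0, -123.7, 347.9]
tool_rot: [2.304, 2.134, -0.01]
wrist_force: [-0.2, 1.0, -0.3]
width: 43.0
grasp_force: 0.0
```

jog_arm --targets "-0.95 0.03 0.5 0 0 0 1;-0.95 0.03 0.5 0 0 0 1;-0.95 0.03 0.5 0 0 0 1"

```text
time_s: 15.0
ee_pos: [482.4, -217.9, 295.7]
tool_rot: [-2.302, -2.135, 0.01]
wrist_force: [-0.3, 1.4, -0.5]
width: 84.6
grasp_force: 0.0
```

jog_arm --targets "-0.9 0.03 0.4 0 0 0 1;-0.9 0.03 0.4 0 0 0 1;-0.9 0.03 0.4 0 0 0 1;-0.9 0.03 0.4 0 0 0 1;-0.9 0.03 0.4 0 0 0 1"

```text
time_s: 15.5
ee_pos: [479.8, -304.8, 260.2]
tool_rot: [2.298, 2.137, -0.005]
wrist_force: [-0.7, -0.1, 0.9]
width: 85.4
grasp_force: 0.0
```

```bash
cat > jar.py <<'E'
from pad import *
def jar(c,t="slim_jar",r=21,H=95,n=1,x0=(476,-313)):
    m=eyes.camera_model(c); eyes.snapshot(c)
    for d in eyes.outline_of(c,t)[:n]:
        ys,xs=np.nonzero(d["region"]); 
        if len(xs)<20: continue
        bb=np.array([xs.min(),xs.max()+1,ys.min(),ys.max()+1]); th=np.linspace(0,2*np.pi,90)
        def pred(q):
            Rc=np.r_[np.full(90,r),np.full(90,r-1)]; T=np.r_[th,th]
            u=proj(m,np.c_[q[0]+Rc*np.cos(T),q[1]+Rc*np.sin(T),np.r_[th*0,th*0+H]])
            return np.r_[u[:,0].min(),u[:,0].max(),u[:,1].min(),u[:,1].max()]
        q=least_squares(lambda q:pred(q)-bb,x0,diff_step=1e-3)
        print(t,c,round(d["confidence"],2),np.round(q.x,1),np.round(q.fun,1),bb)
E
python3 - <<'E'
from jar import *
s=readout.read_state(); print(s["time_s"],np.round(s["ee_pos"],1)); print(np.round(R.from_rotvec(s["tool_rot"]).as_matrix(),3))
jar("wrist"); jar("scene"); jar("top")
im=eyes.snapshot("wrist");cv2.imwrite("pics/w2.png",im[:,:,::-1])
E
```

```text
15.5 [ 479.8 -304.8  260.2]
[[ 0.073  0.997 -0.   ]
 [ 0.997 -0.073 -0.005]
 [-0.005  0.    -1.   ]]
slim_jar wrist 0.85 [ 476.9 -314.9] [-0.2  0.2 -0.7  0.6] [256 294 166 219]
slim_jar scene 0.57 [ 475.4 -311.2] [-0.1  0.1 -0.3  0.3] [219 236 120 153]
```

View pics/w2.png

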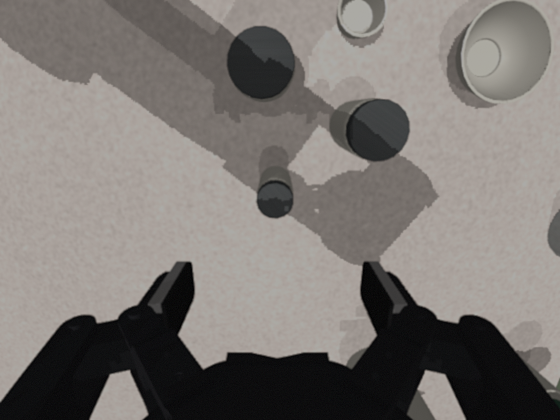

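The jar cap is at pixel (275,198) between clear fingers. The wide jar (377,130) and squat jar (261,62) are well off to the side. I descend around the jar.

jog_arm --targets "-0.08 -0.03 0.5 0 0.006 0 1;-0.08 -0.03 1 0 0.006 0 1;-0.08 -0.03 1 0 0.006 0 1;-0.08 -0.03 1 0 0.006 0 1;-0.08 -0.03 1 0 0.006 0 1"

```text
time_s: 16.35
ee_pos: [476.1, -315.0, 162.8]
tool_rot: [2.3, 2.135, 0.001]
wrist_force: [-0.1, -0.4, 0.5]
width: 85.3
grasp_force: 0.0
```

```bash
python3 - <<'E'
from jar import *
s=readout.read_state(); print(s["time_s"],np.round(s["ee_pos"],1)); M=R.from_rotvec(s["tool_rot"]).as_matrix();print(np.round(M,3))
print(M.T@(np.array([476.2,-313.4,60])-s["ee_pos"]))
jar("wrist"); jar("scene")
E
```

```text
16.35 [ 476.1 -315.   162.8]
[[ 0.074  0.997  0.003]
 [ 0.997 -0.074 -0.002]
 [-0.002  0.003 -1.   ]]
[  1.84992051  -0.27890626 102.76059712]
slim_jar wrist 0.89 [ 476.3 -314.6] [-1.   1.  -1.5  1.3] [250 304 174 252]
slim_jar scene 0.63 [706.6 317.5] [ 3.2 -2.9  4.4 -4.5] [309 340 345 384]
```

jog_arm --targets "0.01 0 0.4 0 0 0 1;0.01 0 0.8 0 0 0 1;0.01 0 1 0 0 0 1;0.01 0 1 0 0 0 1;0.01 0 1 0 0 0 1"

```text
time_s: 17.05
ee_pos: [475.7, -313.7, 61.0]
tool_rot: [2.302, 2.137, 0.0]
wrist_force: [-0.6, -0.6, 1.7]
width: 85.3
grasp_force: 0.0
```

jog_arm --targets "0 0 0.02 0 0 0 0.4;0 0 0.02 0 0 0 0.4;0 0 0.02 0 0 0 0.4;0 0 0.02 0 0 0 0.4;0 0 0.02 0 0 0 0.4;0 0 0.02 0 0 0 0.4"

```text
time_s: 17.65
ee_pos: [475.6, -313.7, 58.9]
tool_rot: [2.301, 2.137, 0.0]
wrist_force: [-0.3, 1.7, 8.0]
width: 40.0
grasp_force: 60.4
```

jog_arm --targets "0 0 0 0 0 0 0.2;0 0 0 0 0 0 0.2;0 0 0 0 0 0 0.2;0 0 0 0 0 0 0.2;0 0 0 0 0 0 0.2"

```text
time_s: 18.15
ee_pos: [475.6, -313.7, 58.9]
tool_rot: [2.301, 2.137, 0.0]
wrist_force: [-0.6, 1.8, 8.7]
width: 40.8
grasp_force: 60.4
```

jog_arm --targets "0 0 -0.05 0 0 0 0.2;0 0 -0.3 0 0 0 0.2;0 0 -0.6 0 0 0 0.2;0 0 -0.9 0 0 0 0.2;0 0 -0.9 0 0 0 0.2"

```text
time_s: 18.65
ee_pos: [476.4, -314.4, 152.3]
tool_rot: [2.298, 2.133, 0.001]
wrist_force: [0.1, -0.3, -1.6]
width: 40.4
grasp_force: 61.0
```

jog_arm --targets "0 0 -0.3 0 0 0 0.2;0 0 -0.6 0 0 0 0.2;0 0 -0.9 0 0 0 0.2;0 0 -0.95 0 0 0 0.2;0 0 -0.95 0 0 0 0.2"

```text
time_s: 19.15
ee_pos: [475.3, -313.5, 242.9]
tool_rot: [2.302, 2.137, 0.0]
wrist_force: [-0.3, -0.0, -1.3]
width: 40.5
grasp_force: 61.1
```

```bash
python3 - <<'E'
from jar import *
s=readout.read_state(); print(s["time_s"],np.round(s["ee_pos"],1),s["width"]); M=R.from_rotvec(s["tool_rot"]).as_matrix();print(np.round(M,3))
for xo,yo in ((0,-8),):
    t=Rb.apply([xo,yo,0])+B; print(t, M.T@(np.array([t[0],t[1],s["ee_pos"][2]])-s["ee_pos"]))
a=eyes.snapshot("wrist");cv2.imwrite("pics/w3.png",a[:,:,::-1])
b=eyes.snapshot("scene")[60:220,150:350]
o=np.zeros((320,800,3),np.uint8);o[:300,:400]=cv2.resize(a,(400,300));o[:320,400:]=cv2.resize(b,(400,320));cv2.imwrite("pics/c5.png",o[:,:,::-1])
E
```

```text
19.15 [ 475.3 -313.5  242.9] 40.520990217260994
[[ 0.074  0.997  0.001]
 [ 0.997 -0.074 -0.   ]
 [-0.     0.001 -1.   ]]
[489.90854015 144.72189401   0.        ] [ 4.58027157e+02 -1.93427264e+01 -2.10999783e-01]
```

View pics/c5.png

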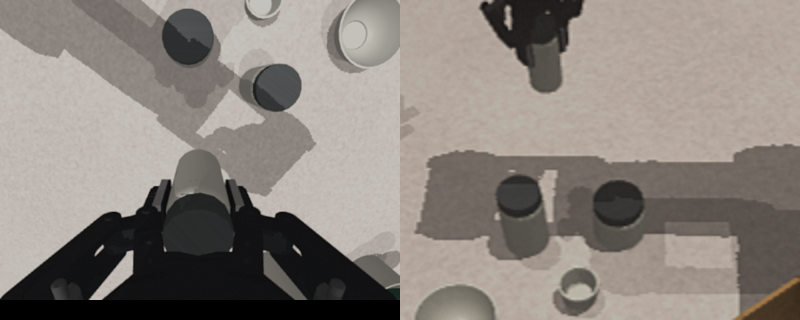

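The jar is held upright between the pads, with the wide and squat jars undisturbed below. I carry it to the bin.

jog_arm --targets "0.4 -0.02 0 0 0 0 0.2;0.8 -0.04 0 0 0 0 0.2;0.92 -0.04 0 0 0 0 0.2"

```text
time_s: 19.55
ee_pos: [477.6, -218.4, 241.4]
tool_rot: [-2.299, -2.138, -0.0]
wrist_force: [0.6, -0.2, -1.9]
width: 40.3
grasp_force: 61.1
```

jog_arm --targets "0.4 -0.02 0 0 0 0 0.2;0.8 -0.04 0 0 0 0 0.2;0.92 -0.04 0 0 0 0 0.2"

```text
time_s: 19.85
ee_pos: [480.4, -126.6, 241.7]
tool_rot: [-2.299, -2.138, 0.0]
wrist_force: [0.3, -0.4, -1.9]
width: 40.2
grasp_force: 61.1
```

jog_arm --targets "0.4 -0.02 0 0 0 0 0.2;0.8 -0.04 0 0 0 0 0.2;0.92 -0.04 0 0 0 0 0.2"

```text
time_s: 20.15
ee_pos: [483.4, -34.9, 241.9]
tool_rot: [-2.299, -2.139, 0.0]
wrist_force: [1.0, 0.0, -1.2]
width: 40.2
grasp_force: 61.1
```

jog_arm --targets "0.4 -0.02 0 0 0 0 0.2;0.8 -0.04 0 0 0 0 0.2;0.92 -0.04 0 0 0 0 0.2"

```text
time_s: 20.45
ee_pos: [486.4, 56.9, 242.0]
tool_rot: [-2.3, -2.139, 0.001]
wrist_force: [0.2, 0.1, -1.4]
width: 40.3
grasp_force: 61.1
```

jog_arm --targets "0.3 -0.02 0 0 0 0 0.2;0.6 -0.04 0 0 0 0 0.2;0.88 -0.04 0 0 0 0 0.2;0.88 -0.04 0 0 0 0 0.2;0.88 -0.04 0 0 0 0 0.2"

```text
time_s: 20.95
ee_pos: [489.2, 142.4, 242.0]
tool_rot: [-2.301, -2.138, 0.002]
wrist_force: [0.8, 0.8, -0.9]
width: 40.5
grasp_force: 61.1
```

```bash
python3 - <<'E'
from jar import *
s=readout.read_state(); print(s["time_s"],np.round(s["ee_pos"],1),s["width"],np.round(s["wrist_force"],1)); M=R.from_rotvec(s["tool_rot"]).as_matrix();print(np.round(M,4))
t=Rb.apply([0,-8,65])+B; print(t, M.T@(t-s["ee_pos"]))
a=eyes.snapshot("top")[160:340,130:310];b=eyes.snapshot("scene")[110:310,250:450]
o=np.zeros((400,800,3),np.uint8);o[:400,:400]=cv2.resize(a,(400,400));o[:,400:]=cv2.resize(b,(400,400));cv2.imwrite("pics/c6.png",o[:,:,::-1])
E
```

```text
20.95 [489.2 142.4 242. ] 40.54160564965986 [ 0.8  0.8 -0.9]
[[ 7.330e-02  9.973e-01 -1.200e-03]
 [ 9.973e-01 -7.330e-02 -5.000e-04]
 [-6.000e-04 -1.100e-03 -1.000e+00]]
[489.90854015 144.72189401  65.        ] [  2.43946205   0.74173536 177.0269958 ]
```

View pics/c6.png

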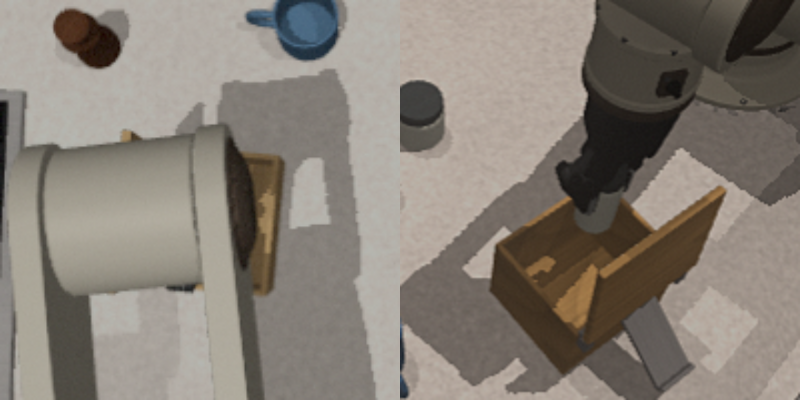

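```bash
python3 - <<'E'
from jar import *
s=readout.read_state(); print(np.round(s["joint_positions"],4))
m=eyes.camera_model("scene"); W=np.array(eyes.camera_model("wrist")["extrinsics"]); print(np.round(W[:3,3]-s["ee_pos"],1))
f=lambda P:(((proj(m,P)-[250,110])*2+[400,0])).round().tolist()
for h in (100,150,200,250,300,350): print(h,f([[489,142,242+h],[489-60,142,242+h],[489,142+60,242+h],[489,142+130,242+h],[429,142+60,242+h]]))
E
```

```text
[ 1.3100e-01  1.5700e-02  1.5949e+00 -3.0000e-04  1.5318e+00  2.0590e-01]
[  6.2  79.5 125.4]
100 [[620.0, 127.0], [665.0, 93.0], [671.0, 169.0], [734.0, 221.0], [715.0, 133.0]]
150 [[631.0, 92.0], [678.0, 57.0], [685.0, 135.0], [753.0, 189.0], [732.0, 98.0]]
200 [[644.0, 52.0], [693.0, 16.0], [702.0, 96.0], [774.0, 152.0], [751.0, 58.0]]
250 [[658.0, 7.0], [710.0, -30.0], [720.0, 52.0], [800.0, 110.0], [772.0, 13.0]]
300 [[674.0, -45.0], [729.0, -83.0], [742.0, 2.0], [829.0, 62.0], [797.0, -39.0]]
350 [[693.0, -106.0], [752.0, -145.0], [767.0, -57.0], [863.0, 5.0], [826.0, -100.0]]
```

Checking clearances: the wrist camera sits 80 mm to the tool's +x side, facing the open lid. I turn the tool 90° so nothing protrudes towards the lid. The forearm fork stays about 40 mm above the lid's edge.

jog_arm --targets "0 0 0 0 0 -0.2 0.2;0 0 0 0 0 -0.4 0.2;0 0 0 0 0 -0.6 0.2;0 0 0 0 0 -0.8 0.2;0 0 0 0 0 -1 0.2;0 0 0 0 0 -1 0.2"

```text
time_s: 21.65
ee_pos: [489.2, 141.6, 242.7]
tool_rot: [-1.302, -2.859, 0.0]
wrist_force: [-0.3, -0.3, -1.4]
width: 40.6
grasp_force: 61.0
```

jog_arm --targets "0 0 0 0 0 -0.2 0.2;0 0 0 0 0 -0.4 0.2;0 0 0 0 0 -0.6 0.2;0 0 0 0 0 -0.8 0.2;0 0 0 0 0 -1 0.2;0 0 0 0 0 -1 0.2;0 0 0 0 0 -1 0.2"

```text
time_s: 22.35
ee_pos: [489.2, 141.8, 242.7]
tool_rot: [-0.118, -3.139, 0.0]
wrist_force: [-0.4, -0.1, -1.3]
width: 40.5
grasp_force: 61.0
```

```bash
python3 - <<'E'
from jar import *
s=readout.read_state(); print(s["time_s"],np.round(s["ee_pos"],1),s["width"],np.round(s["wrist_force"],1),np.round(s["joint_positions"],3)); M=R.from_rotvec(s["tool_rot"]).as_matrix();print(np.round(M,4))
t=Rb.apply([0,-12,65])+B; print(t, M.T@(t-s["ee_pos"]))
W=np.array(eyes.camera_model("wrist")["extrinsics"]); print(np.round(W[:3,3]-s["ee_pos"],1))
E
```

```text
22.35 [489.2 141.8 242.7] 40.47575360260838 [-0.4 -0.1 -1.3] [ 0.131  0.015  1.595 -0.     1.532 -1.365]
[[-9.972e-01  7.490e-02 -1.000e-04]
 [ 7.490e-02  9.972e-01 -1.000e-04]
 [ 0.000e+00 -1.000e-04 -1.000e+00]]
[489.61281023 140.73284101  65.        ] [ -0.49556141  -0.9681261  177.73192919]
[-79.4   5.9 125.4]
```

jog_arm --targets "0 -0.01 0.25 0 0 0 0.2;0 -0.01 0.5 0 0 0 0.2;0 -0.01 0.75 0 0 0 0.2;0 -0.01 1 0 0 0 0.2;0 -0.01 1 0 0 0 0.2"

```text
time_s: 22.85
ee_pos: [487.6, 141.0, 140.0]
tool_rot: [-0.12, -3.135, 0.001]
wrist_force: [-0.1, -0.6, -0.5]
width: 40.2
grasp_force: 61.0
```

jog_arm --targets "0 0 0.2 0 0 0 0.2;0 0 0.4 0 0 0 0.2;0 0 0.55 0 0 0 0.2;0 0 0.65 0 0 0 0.2;0 0 0.65 0 0 0 0.2;0 0 0.65 0 0 0 0.2"

```text
time_s: 23.45
ee_pos: [489.5, 141.8, 78.8]
tool_rot: [0.117, 3.139, 0.0]
wrist_force: [0.5, 0.1, -0.4]
width: 40.5
grasp_force: 61.1
```

jog_arm --targets "0 0 0.02 0 0 0 0.2;0 0 0.04 0 0 0 0.2;0 0 0.06 0 0 0 0.2;0 0 0.07 0 0 0 0.2;0 0 0.08 0 0 0 0.2;0 0 0.08 0 0 0 0.2;0 0 0.08 0 0 0 0.2"

```text
time_s: 24.15
ee_pos: [489.0, 141.9, 69.8]
tool_rot: [-0.116, -3.139, -0.0]
wrist_force: [-0.4, 0.1, -1.3]
width: 40.1
grasp_force: 61.1
```

jog_arm --targets "0 0 0.01 0 0 0 0.2;0 0 0.02 0 0 0 0.2;0 0 0.03 0 0 0 0.2;0 0 0.03 0 0 0 0.2"

```text
time_s: 24.55
ee_pos: [489.0, 142.1, 66.8]
tool_rot: [0.116, 3.139, 0.001]
wrist_force: [0.5, 2.8, -1.3]
width: 40.7
grasp_force: 61.8
```

jog_arm --targets "0 0 0.01 0 0 0 0.2;0 0 0.01 0 0 0 0.2"

```text
time_s: 24.75
ee_pos: [489.2, 142.2, 65.9]
tool_rot: [0.116, 3.139, 0.001]
wrist_force: [1.7, 7.4, -0.6]
width: 40.2
grasp_force: 62.5
```

A sideways force appeared: the gripper's linkage is touching the −y wall's rim. I lift and turn the tool a further 60°, so the linkage runs along the bin's long side with the camera facing away from the lid. Then I shift the jar a little towards the centre.

jog_arm --targets "0 0 -0.1 0 0 0 0.2;0 0 -0.3 0 0 0 0.2;0 0 -0.6 0 0 0 0.2;0 0 -0.6 0 0 0 0.2"

```text
time_s: 25.15
ee_pos: [490.5, 141.9, 129.8]
tool_rot: [0.116, 3.134, 0.001]
wrist_force: [0.7, -0.5, -2.1]
width: 39.9
grasp_force: 62.6
```

jog_arm --targets "0 0 0 0 0 -0.18 0.2;0 0 0 0 0 -0.36 0.2;0 0 0 0 0 -0.54 0.2;0 0 0 0 0 -0.67 0.2;0 0 0 0 0 -0.67 0.2"

```text
time_s: 25.65
ee_pos: [488.8, 141.7, 125.6]
tool_rot: [0.707, -3.061, 0.0]
wrist_force: [1.0, -0.6, -1.3]
width: 40.1
grasp_force: 62.5
```

jog_arm --targets "0 0 0 0 0 -0.18 0.2;0 0 0 0 0 -0.36 0.2;0 0 0 0 0 -0.54 0.2;0 0 0 0 0 -0.67 0.2;0 0 0 0 0 -0.67 0.2;0 0 0 0 0 -0.67 0.2"

```text
time_s: 26.25
ee_pos: [488.9, 141.8, 125.7]
tool_rot: [1.469, -2.777, -0.0]
wrist_force: [0.2, -0.0, -1.5]
width: 40.5
grasp_force: 62.4
```

```bash
python3 - <<'E'
from jar import *
s=readout.read_state(); print(s["time_s"],np.round(s["ee_pos"],1),s["width"],np.round(s["wrist_force"],1),np.round(s["joint_positions"],3)); M=R.from_rotvec(s["tool_rot"]).as_matrix();print(np.round(M,4))
t=Rb.apply([0,-6,66])+B; print(t, M.T@(t-s["ee_pos"]))
# refine bin centre: outline of the bin box
W=np.array(eyes.camera_model("wrist")["extrinsics"]); print(np.round(W[:3,3]-s["ee_pos"],1))
jar("wrist","slim_jar",x0=(489,142))
a=eyes.snapshot("wrist");b=eyes.snapshot("scene")[110:310,250:450]
o=np.zeros((400,800,3),np.uint8);o[:300,:400]=cv2.resize(a,(400,300));o[:,400:]=cv2.resize(b,(400,400));cv2.imwrite("pics/c7.png",o[:,:,::-1])
E
```

```text
26.25 [488.9 141.8 125.7] 40.51110288087943 [ 0.2 -0.  -1.5] [ 0.131  0.089  1.76   0.     1.293 -2.413]
[[-5.628e-01 -8.266e-01 -2.000e-04]
 [-8.266e-01  5.628e-01  0.000e+00]
 [ 1.000e-04  2.000e-04 -1.000e+00]]
[490.05640511 146.7164205   66.        ] [-4.74031226  1.81272897 59.73820517]
[-44.8 -66.  125.4]
slim_jar wrist 0.95 [514.  179.2] [ 20.1 -20.1  19.7 -18.7] [227 329 209 358]
```

View pics/c7.png

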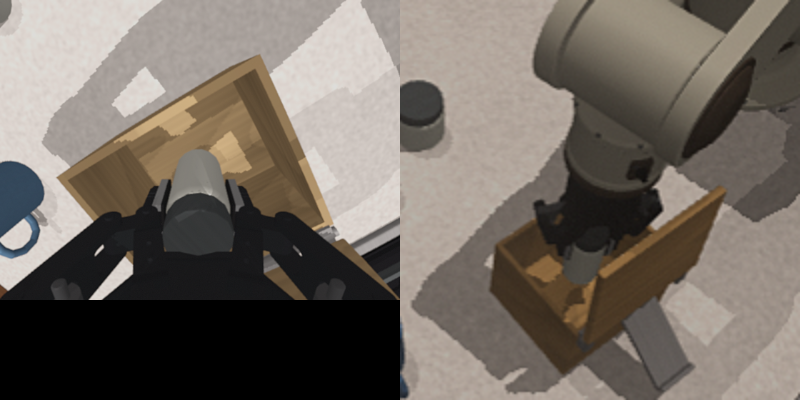

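The jar hangs upright inside the bin. The gripper's linkage lies along the diagonal and the long side, the lid is still open, and the forearm is above the lid. I descend again.

jog_arm --targets "-0.05 0.02 0.1 0 0 0 0.2;-0.05 0.02 0.2 0 0 0 0.2;-0.05 0.02 0.3 0 0 0 0.2;-0.05 0.02 0.4 0 0 0 0.2;-0.05 0.02 0.48 0 0 0 0.2;-0.05 0.02 0.53 0 0 0 0.2;-0.05 0.02 0.55 0 0 0 0.2;-0.05 0.02 0.55 0 0 0 0.2"

```text
time_s: 27.25
ee_pos: [490.1, 147.1, 70.7]
tool_rot: [1.476, -2.773, -0.0]
wrist_force: [0.3, -0.1, -1.0]
width: 40.5
grasp_force: 62.5
```

jog_arm --targets "0 0 0.01 0 0 0 0.2;0 0 0.02 0 0 0 0.2;0 0 0.03 0 0 0 0.2;0 0 0.03 0 0 0 0.2"

```text
time_s: 27.65
ee_pos: [490.1, 147.1, 67.8]
tool_rot: [-1.476, 2.773, 0.0]
wrist_force: [0.0, -0.7, -1.4]
width: 40.5
grasp_force: 62.5
```

jog_arm --targets "0 0 0.01 0 0 0 0.2;0 0 0.01 0 0 0 0.2"

```text
time_s: 27.85
ee_pos: [490.0, 147.1, 66.7]
tool_rot: [1.476, -2.773, -0.0]
wrist_force: [0.1, -1.1, -0.9]
width: 39.9
grasp_force: 62.5
```

No side force now. I step down to touch the floor.

jog_arm --targets "0 0 0.01 0 0 0 0.2;0 0 0.01 0 0 0 0.2"

```text
time_s: 28.05
ee_pos: [490.0, 147.1, 65.7]
tool_rot: [1.476, -2.773, -0.0]
wrist_force: [-0.8, -1.1, -2.3]
width: 40.0
grasp_force: 62.5
```

jog_arm --targets "0 0 0.005 0 0 0 0.2;0 0 0.005 0 0 0 0.2"

```text
time_s: 28.25
ee_pos: [490.1, 147.1, 65.3]
tool_rot: [1.476, -2.773, -0.0]
wrist_force: [0.1, -0.2, -1.3]
width: 40.5
grasp_force: 62.5
```

jog_arm --targets "0 0 0.005 0 0 0 0.2;0 0 0.005 0 0 0 0.2"

```text
time_s: 28.45
ee_pos: [490.1, 147.1, 64.9]
tool_rot: [-1.476, 2.773, 0.0]
wrist_force: [-0.6, 0.8, 2.1]
width: 40.4
grasp_force: 62.8
```

jog_arm --targets "0 0 0.001 0 0 0 0.55;0 0 0.001 0 0 0 0.55;0 0 0.001 0 0 0 0.62;0 0 0.001 0 0 0 0.62;0 0 0.001 0 0 0 0.62"

```text
time_s: 28.95
ee_pos: [490.1, 147.1, 64.8]
tool_rot: [-1.476, 2.773, 0.0]
wrist_force: [-0.6, 0.6, -0.8]
width: 53.0
grasp_force: 0.0
```

```bash
python3 - <<'E'
from jar import *
s=readout.read_state(); print(s["time_s"],np.round(s["ee_pos"],1),s["width"],np.round(s["wrist_force"],1))
eyes.snapshot("wrist"); W=eyes.camera_model("wrist")
d=eyes.look_for("wrist","slim_jar"); print([(np.round(k["point"]),k["confidence"]) for k in d])
E
```

```text
28.95 [490.1 147.1  64.8] 53.01536120119787 [-0.6  0.6 -0.8]
[(array([481., 137.,  99.]), 0.77), (array([441., 118.,  83.]), 0.3)]
```

jog_arm --targets "0 0 -0.05 0 0 0 0.62;0 0 -0.12 0 0 0 0.62;0 0 -0.25 0 0 0 0.62;0 0 -0.45 0 0 0 0.62;0 0 -0.7 0 0 0 0.62;0 0 -1 0 0 0 0.62;0 0 -1 0 0 0 0.62"

```text
time_s: 29.75
ee_pos: [491.6, 147.3, 169.7]
tool_rot: [-1.473, 2.768, -0.003]
wrist_force: [0.9, -0.2, 0.5]
width: 53.0
grasp_force: 0.0
```

jog_arm --targets "0 0 -1 0 0 0 0.62;0 0 -1 0 0 0 0.62;0 0 -1 0 0 0 0.62;0 0 -1 0 0 0 0.62"

```text
time_s: 30.15
ee_pos: [490.3, 147.1, 266.1]
tool_rot: [-1.475, 2.771, -0.001]
wrist_force: [0.1, -0.8, -1.0]
width: 53.0
grasp_force: 0.0
```

jog_arm --targets "1 0 -0.5 0 0 0 0.62;1 0 -0.5 0 0 0 0.62;1 0 -0.5 0 0 0 0.62;1 0 -0.5 0 0 0 0.62;1 0 -0.5 0 0 0 0.62"

```text
time_s: 30.65
ee_pos: [434.4, 64.4, 313.7]
tool_rot: [1.475, -2.773, -0.001]
wrist_force: [0.1, 0.3, -0.3]
width: 53.2
grasp_force: 0.0
```

```bash
python3 - <<'E'
from jar import *
s=readout.read_state(); print(s["time_s"],np.round(s["ee_pos"],1),np.round(s["joint_velocities"],3))
t=Rb.apply([0,-6,0])+B; print("expected",t)
for c in ("scene","top","wrist"):
    m=eyes.camera_model(c); eyes.snapshot(c)
    for d in eyes.look_for(c,"slim_jar")[:2]: print(c,"jar",np.round(d["point"]),d["confidence"])
    for d in eyes.outline_of(c,"slim_jar")[:1]:
        ys,xs=np.nonzero(d["region"]); print("bbox",xs.min(),xs.max(),ys.min(),ys.max(),xs.mean(),ys.mean(), "axis base/top exp",proj(m,[[t[0],t[1],6],[t[0],t[1],101]]).round(1).tolist())
    for d in eyes.outline_of(c,"lid")[:1]:
        k=(d["region"]*255).astype(np.uint8); best=[]
        for a in np.arange(.9,1.6,.05):
            P=[]
            for h in (-5,5): P+=list(pts([490.5,152.7,-.074,a,6,h])[:4])
            q=np.zeros_like(k);cv2.fillConvexPoly(q,cv2.convexHull(proj(m,P).astype(np.float32)).astype(np.int32),255)
            best.append((((q&k)>0).sum()/((q|k)>0).sum(),a))
        print(c,"lid",[np.round(b,2).tolist() for b in sorted(best)[-2:]])
for n,p0 in (("squat_jar",(469,-175)),("wide_jar",(579,-247)),("ramekin",(583,-127)),("bowl",(742,-190)),("mug",(738,48)),("pepper_mill",(712,310))):
    d=eyes.look_for("scene",n); print(n,p0,[(np.round(k["point"]).tolist(),round(k["confidence"],2)) for k in d[:1]])
a=eyes.snapshot("scene");cv2.imwrite("pics/end.png",a[:,:,::-1])
E
```

```text
30.65 [434.4  64.4 313.7] [ 0.015  0.018 -0.002  0.     0.001 -0.001]
expected [490.05640511 146.7164205    0.        ]
scene jar [503. 153.  85.] 0.77
bbox 198 224 148 187 210.65997638724912 167.6328217237308 axis base/top exp [[336.2, 256.0], [341.9, 238.1]]
scene lid [[0.58, 1.5], [0.62, 1.55]]
bbox 220 237 251 259 228.57142857142858 255.3109243697479 axis base/top exp [[231.0, 259.3], [226.5, 259.0]]
top lid [[0.34, 1.5], [0.35, 1.55]]
wrist jar [483. 137.  97.] 0.94
wrist jar [490. 224. 168.] 0.69
bbox 263 293 219 270 277.74198359433257 245.36987322893364 axis base/top exp [[277.0, 228.6], [277.0, 256.6]]
wrist lid [[0.32, 1.05], [0.34, 1.1]]
squat_jar (469, -175) [([481.0, -163.0, 66.0], 0.93)]
wide_jar (579, -247) [([583.0, -230.0, 88.0], 0.8)]
ramekin (583, -127) [([580.0, -129.0, 17.0], 0.67)]
bowl (742, -190) [([741.0, -190.0, 26.0], 0.71)]
mug (738, 48) [([737.0, 44.0, 46.0], 0.66)]
pepper_mill (712, 310) [([718.0, 318.0, 114.0], 0.57)]
```

```bash
python3 -c "
from plant import job
print(job.finish_job())"
```

```text
the job is handed in; nothing more can be done
None
```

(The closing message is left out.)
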